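# Flip the status tags of the full return bins

## Robot

A 6-joint arm with a two-finger parallel gripper is mounted at the origin on the work surface. World frame = base frame: x ahead of the robot, y to its left, z up, the work surface at z = 0. Lengths are in m, angles in rad, forces in N, time in s.
With the tool pointing down it reaches from about 0.4 to 0.825 m from the base axis. Payload 7 kg.
Tool frame: the origin (TCP) lies on the centre line of the jaws, within the pads' length; the fingertips stand arm.tip_reach ahead of it and the grasp point (between the pads) lies 5 mm behind it (arm.tip_reach is the distance from the TCP to the fingertips, in m); z points along the fingers, y is the line along which they close (so a half turn about z gives the same grasp; the last joint's range is limited). The gripper opens to 88 mm and grips with 3 to 60 N. Pads are 19 mm wide; open, the fingers measure 130 mm over their backs; the gripper's body (78 mm by 193 mm) begins 47 mm behind the grasp point.
Start: joints at [1.487, 0.359, 0.012, 0, -1.224, -0.288], TCP at [0.245, 0.629, 0.241] pointing down, gripper open.
Joint ranges: [-3.07, 3.07], [-1.43, 2.12], [-1.02, 1.25], [-3.03, 1.67], [-3.05, -0], [-3.03, 3.03]. Speed limits (rad/s): [2.39, 2.39, 3.01, 3.14, 3.14, 3.14].

## Interface

Orientations are given as [roll, pitch, yaw] about the fixed x, y, z axes, in that order (R = Rz(yaw) Ry(pitch) Rx(roll)).
In Python, from station import status, optics, order, arm gives the robot as it stands. The module is installed in compiled form; this text tells all that it offers.
- The arm moves only by the shell command python3 -m jog 'ROWS' [FORCE]. ROWS is JSON, a list of rows, each a list of 3 entries, a list of its own where there are three numbers: the gripper command: -1 is shut, 1 is fully open, values between are in proportion, then the shift along the tool's x, y, z in mm, then the turn about the tool's z in rad. A call has 1 to 20 rows; each row is the pose to reach, as a shift and turn from the pose commanded when the call began, along the tool's axes at that moment; what a row does not reach only later rows make up. A row lasts 1/8 s, in which the tool goes at most 62.5 mm and 10.7 degrees, less where a joint would pass 70% of its speed; a pose out of reach is approached as far as the arm can. A call with a gripper value outside its range is refused whole. The fingers move at their own pace and stop on an object; FORCE is the grip in N (left out, the last holds). Time passes only in rows, so rows that repeat a pose let the fingers close. It gives the time, the measured TCP pose, the force, the opening and the grip force at its end, in the units of the state.
- status.get_state(): the state, without advancing time (a new reading comes with each control period).
- optics.grab_frame(name): name is "side" or "top"; returns a dict with "color" (384x512x3 uint8, red, green, blue), "mtx" (3x3 intrinsics, pixels), "k1" (the pictures are not rectified: a ray, as slopes to the right and down, at radius r is drawn at 1 + k1 r^2 times it, then the intrinsics apply), "cam_to_world" (4x4, takes a point from camera to world coordinates). Camera axes: x right, y down, z forward; pixel columns grow to the right and rows downward; lengths in m; the calibration is good to about 2 mm. A picture is of the moment at which its call begins. There is no depth.
- order.job_done(): hands the job in; it is judged then, once.
The state is a dict: "t": time; "q": joint angles; "qd": joint speeds; "joint_efforts": joint torques, N m; "eef_pos": TCP position; "ee_rot": TCP orientation; "force": force on the tool from outside, world axes, zero at the start; "moment": the same for the moment, N m; "width": finger opening in m; "gripper_force": force on a finger pad.
Only numpy, scipy, OpenCV 4.12 (cv2) and the standard library are available. Lean on these libraries where they do the work, as an engineer would, in place of code of your own. Each camera call takes 0.05 s, during which the arm holds its last target. There are 200 camera calls.

## Task

Each of the four small return bins has a hinged metal tag in front of it. With closed fingertips, gently push over the tags that are wrong, so that the tags of the two bins heaped full of cells lean back towards their bins with the round disc showing on top, and the tags of the other two lean forward with the bar showing. Do not grip the tags, and leave the loose things on the ledge where they are.

Things in the scene. Friction and masses are not known exactly. Their poses are not given: they have to be found in the camera images.
- bay_a: one of two fixed galvanised bays, side by side in either order, slightly turned: a 4 mm base plate 236 mm wide (y), from x = -65 mm (front) to +225 mm. Origin on the ledge (z = 0) below its tags' hinge line; x points back from tags to bins (away from the robot at yaw 0), y left, z up. Its bins' centres: x = 170, y = +60 and -60 mm; both its tags start leaning forward (joint 0)
- tag_a1 (a joint): left (y = +60 mm) tag of bay_a, for the bin straight behind it: a metal flap 50 mm wide (y), 4 mm thick, 70 mm long, 100 g, hinged along the bay's y at its lower edge. 0 = leans forward from its bin, 40 deg off upright, bar face up (not full); 0.70 = upright; 1.40 = leans back to its bin, disc face up (full). Rests at either stop by its weight, falls over once past upright; under 1 N at its top edge moves it
- tag_a1_hinge (a point): centre of the hinge of tag_a1, fixed, 50 mm above the ledge; between two posts 5 mm thick whose outer faces are 67 mm apart and whose tops are 56 mm above the ledge
- tag_a1_top (a point): centre of the top edge of tag_a1, 70 mm from the hinge; moves with the tag: at either stop it is 104 mm above the ledge and 45 mm in front of or behind the hinge, upright 120 mm above the ledge
- tag_a2 (a joint): right (y = -60 mm) tag of bay_a, for the bin straight behind it: a metal flap 50 mm wide (y), 4 mm thick, 70 mm long, 100 g, hinged along the bay's y at its lower edge. 0 = leans forward from its bin, 40 deg off upright, bar face up (not full); 0.70 = upright; 1.40 = leans back to its bin, disc face up (full). Rests at either stop by its weight, falls over once past upright; under 1 N at its top edge moves it
- tag_a2_hinge (a point): centre of the hinge of tag_a2, fixed, 50 mm above the ledge; between two posts 5 mm thick whose outer faces are 67 mm apart and whose tops are 56 mm above the ledge
- tag_a2_top (a point): centre of the top edge of tag_a2, 70 mm from the hinge; moves with the tag: at either stop it is 104 mm above the ledge and 45 mm in front of or behind the hinge, upright 120 mm above the ledge
- bay_b: one of two fixed galvanised bays, side by side in either order, slightly turned: a 4 mm base plate 236 mm wide (y), from x = -65 mm (front) to +225 mm. Origin on the ledge (z = 0) below its tags' hinge line; x points back from tags to bins (away from the robot at yaw 0), y left, z up. Its bins' centres: x = 170, y = +60 and -60 mm; both its tags start leaning back (joint about 1.4)
- tag_b1 (a joint): left (y = +60 mm) tag of bay_b, for the bin straight behind it: a metal flap 50 mm wide (y), 4 mm thick, 70 mm long, 100 g, hinged along the bay's y at its lower edge. 0 = leans forward from its bin, 40 deg off upright, bar face up (not full); 0.70 = upright; 1.40 = leans back to its bin, disc face up (full). Rests at either stop by its weight, falls over once past upright; under 1 N at its top edge moves it
- tag_b1_hinge (a point): centre of the hinge of tag_b1, fixed, 50 mm above the ledge; between two posts 5 mm thick whose outer faces are 67 mm apart and whose tops are 56 mm above the ledge
- tag_b1_top (a point): centre of the top edge of tag_b1, 70 mm from the hinge; moves with the tag: at either stop it is 104 mm above the ledge and 45 mm in front of or behind the hinge, upright 120 mm above the ledge
- tag_b2 (a joint): right (y = -60 mm) tag of bay_b, for the bin straight behind it: a metal flap 50 mm wide (y), 4 mm thick, 70 mm long, 100 g, hinged along the bay's y at its lower edge. 0 = leans forward from its bin, 40 deg off upright, bar face up (not full); 0.70 = upright; 1.40 = leans back to its bin, disc face up (full). Rests at either stop by its weight, falls over once past upright; under 1 N at its top edge moves it
- tag_b2_hinge (a point): centre of the hinge of tag_b2, fixed, 50 mm above the ledge; between two posts 5 mm thick whose outer faces are 67 mm apart and whose tops are 56 mm above the ledge
- tag_b2_top (a point): centre of the top edge of tag_b2, 70 mm from the hinge; moves with the tag: at either stop it is 104 mm above the ledge and 45 mm in front of or behind the hinge, upright 120 mm above the ledge
- bin_full_a: open sheet-steel bin 100 mm (x) by 108 mm (y) by 85 mm tall, walls 3 mm, fixed, standing on the 4 mm plate of bay_a behind one of its tags (either side); origin at the centre of its underside; its front wall is 120 mm behind the hinge line; FULL: heaped with dead cells to 17 mm above its rim (106 mm above the ledge)
- bin_empty_a: open sheet-steel bin 100 mm (x) by 108 mm (y) by 85 mm tall, walls 3 mm, fixed, standing on the 4 mm plate of bay_a behind one of its tags (either side); origin at the centre of its underside; its front wall is 120 mm behind the hinge line; not full: empty
- bin_full_b: open sheet-steel bin 100 mm (x) by 108 mm (y) by 85 mm tall, walls 3 mm, fixed, standing on the 4 mm plate of bay_b behind one of its tags (either side); origin at the centre of its underside; its front wall is 120 mm behind the hinge line; FULL: heaped with dead cells to 17 mm above its rim (106 mm above the ledge)
- bin_few_b: open sheet-steel bin 100 mm (x) by 108 mm (y) by 85 mm tall, walls 3 mm, fixed, standing on the 4 mm plate of bay_b behind one of its tags (either side); origin at the centre of its underside; its front wall is 120 mm behind the hinge line; not full: just three cells on its bottom
- starter: loose white fluorescent starter, a cylinder 21 mm across and 39 mm tall with its pins, standing; origin under its centre; leave alone
- fob: loose grey car key fob, 62 x 34 x 14 mm, lying flat; origin under its centre; leave alone
- red_cell: loose red cell, 33 mm across, 60 mm tall, standing; origin under its centre; leave alone
- torch_head: loose blue torch head, 52 mm across at its foot, 55 mm tall, standing on its lens; origin under its centre; leave alone
Not all that is in view belongs to the job. What is shaped like the bin_full_b but blue or green is not meant.

How it is judged:
At the end, for the whole second after the job is handed in: The tag in front of each of the two full bins leans back towards its bin (joint above 1.2 rad of 1.4), the tags of the other two bins lean forward (joint below 0.2 rad), all four are at rest, and no loose thing is more than 20 mm from where it stood (((y of bin_full_a in the frame of bay_a above 0.02 m and value of joint tag_a1 above 1.2 rad and value of joint tag_a2 below 0.2 rad) or (y of bin_full_a in the frame of bay_a below -0.02 m and value of joint tag_a1 below 0.2 rad and value of joint tag_a2 above 1.2 rad)) and ((y of bin_full_b in the frame of bay_b above 0.02 m and value of joint tag_b1 above 1.2 rad and value of joint tag_b2 below 0.2 rad) or (y of bin_full_b in the frame of bay_b below -0.02 m and value of joint tag_b1 below 0.2 rad and value of joint tag_b2 above 1.2 rad)) and velocity of joint tag_a1 between -0.2 and 0.2 rad/s and velocity of joint tag_a2 between -0.2 and 0.2 rad/s and velocity of joint tag_b1 between -0.2 and 0.2 rad/s and velocity of joint tag_b2 between -0.2 and 0.2 rad/s and distance of each of starter, fob, red_cell, torch_head from where it was at the start of the episode below 0.02 m); the robot touches nothing.
It fails at once if the fluorescent starter is moved by more than 20 mm or lifted (distance of starter from where it was at the start of the episode above 0.02 m).
It fails at once if the key fob is moved by more than 20 mm or lifted (distance of fob from where it was at the start of the episode above 0.02 m).
It fails at once if the red cell is moved by more than 20 mm or lifted (distance of red_cell from where it was at the start of the episode above 0.02 m).
It fails at once if the torch head is moved by more than 20 mm or lifted (distance of torch_head from where it was at the start of the episode above 0.02 m).
It fails at once if a tag is gripped or pressed hard (over 25 N between the fingers and the tag) (contact force between the fingers and tag_a1 above 25 N or contact force between the fingers and tag_a2 above 25 N or contact force between the fingers and tag_b1 above 25 N or contact force between the fingers and tag_b2 above 25 N).
It also fails if it takes over 42 s, if anything falls off the work surface, if the arm or the gripper's body presses on something with over 40 N, if the wrist force passes 120 N, or if a joint passes its speed limit or range.

## Working session

There is one attempt and no reset: what is moved stays moved. The work goes in short steps, Python scripts to look and compute and a shell command to move; the robot and the scene stay as the last step left them, time stands still between calls to the robot, and variables do not carry over. Pictures are saved under pics/ and viewed, at most 10 in all, crops included, and the job is handed in when it is done.

```bash
mkdir -p pics
python3 - <<'E'
from station import status, optics, arm
import cv2,numpy as np
s=status.get_state();print(s['t'],s['eef_pos'],s['ee_rot'],s['width'],arm.tip_reach)
for n in('side','top'):
    f=optics.grab_frame(n);cv2.imwrite(f'pics/{n}0.png',f['color'][...,::-1]);np.savez(f'pics/{n}0.npz',**f);print(n,f['mtx'].tolist(),f['k1'],f['cam_to_world'].round(3).tolist())
E
```

```text
0.0 [0.24507824 0.62843591 0.23963743] [ 3.13996895e+00 -1.56273657e-04 -3.71944420e-01] 0.08769471454829184 0.014
side [[485.0378139273173, 0.0, 248.16593653564001], [0.0, 485.0378139273173, 192.4937195055601], [0.0, 0.0, 1.0]] -0.0995699966976027 [[-0.973, -0.143, 0.181, 0.3], [-0.23, 0.66, -0.715, 0.985], [-0.017, -0.737, -0.676, 1.034], [0.0, 0.0, 0.0, 1.0]]
top [[354.39913592497373, 0.0, 253.10455464082614], [0.0, 354.39913592497373, 185.45526587516312], [0.0, 0.0, 1.0]] 0.03638889242325161 [[0.015, -0.989, 0.147, 0.433], [-0.999, -0.021, -0.044, 0.018], [0.046, -0.147, -0.988, 0.955], [0.0, 0.0, 0.0, 1.0]]
```

View pics/top0.png

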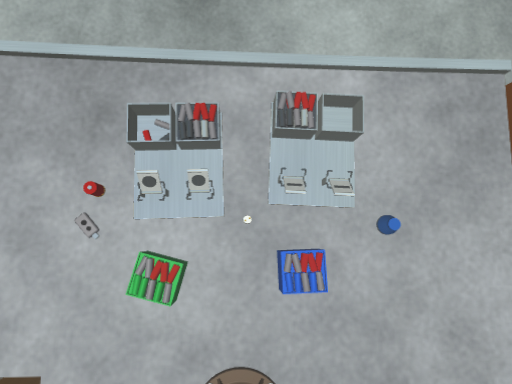

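View pics/side0.png

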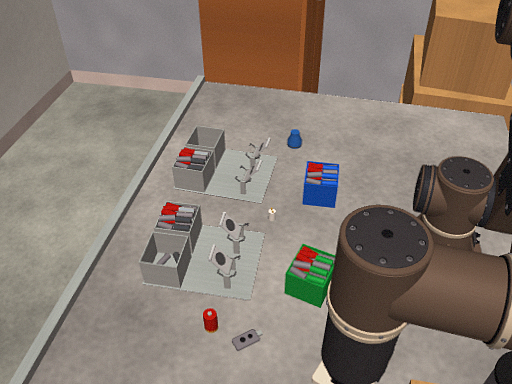

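The top view shows the left bay with both discs up, so it is bay_b. Its left bin, at about (150,125), holds only a few cells and its right bin (198,122) is full, so tag_b1 at (150,183) must go forward. The right bay is bay_a, with its full bin on the left (296,110), so tag_a1 at (293,183) must go back. Next I'll locate the plates.

```bash
cat > h.py <<'E'
import numpy as np,cv2
def load(n):return dict(np.load(f'pics/{n}.npz'))
def ray(f,uv):
    K=f['mtx'];d=(np.array(uv,float)-K[:2,2])/K[0,0];m=d.copy()
    for _ in range(20): m=d/(1+float(f['k1'])*(m@m))
    T=f['cam_to_world'];return T[:3,3],T[:3,:3]@np.r_[m,1]
def onz(f,uv,z):
    o,v=ray(f,uv);return (o+v*(z-o[2])/v[2])[:3]
def pix(f,P):
    T=f['cam_to_world'];c=T[:3,:3].T@(np.array(P)-T[:3,3]);m=c[:2]/c[2];m=m*(1+float(f['k1'])*(m@m));return f['mtx'][:2,:2]@m+f['mtx'][:2,2]
E
python3 - <<'E'
from h import *
f=load('top0');c=f['color']
hsv=cv2.cvtColor(c,cv2.COLOR_RGB2HSV)
print(hsv[205,170],hsv[195,320],hsv[230,200],hsv[150,245])
m=((hsv[...,0]>85)&(hsv[...,0]<120)&(hsv[...,1]>12)&(hsv[...,2]>135)).astype(np.uint8)*255
m[:90]=0
m=cv2.morphologyEx(m,cv2.MORPH_OPEN,np.ones((3,3)))
n,l,st,_=cv2.connectedComponentsWithStats(m)
for i in range(1,n):
    if st[i,4]>1500:
        print(st[i])
        p=np.argwhere(l==i)[:,::-1]; w=np.array([onz(f,q,.004)[:2] for q in p])
        r=cv2.minAreaRect(w.astype(np.float32)); print(r, cv2.boxPoints(r).round(4).tolist())
crop=np.hstack([c[90:230,110:240],c[90:230,260:390]])
cv2.imwrite('pics/crop.png',cv2.resize(crop,None,fx=3,fy=3,interpolation=cv2.INTER_CUBIC)[...,::-1])
E
```

```text
[102  38 190] [ 98  32 186] [ 98  12 169] [ 98  13 157]
[  101   131   258   107 12906]
((0.5799370408058167, 0.027704447507858276), (0.27732211351394653, 0.690411388874054), 7.626007080078125) [[0.396699994802475, 0.351500004529953], [0.48829999566078186, -0.3328000009059906], [0.7631999850273132, -0.29600000381469727], [0.6715999841690063, 0.38830000162124634]]
[   0  170   58   63 1799]
((0.5269899368286133, 0.556501567363739), (0.15890620648860931, 0.13869057595729828), 6.743700981140137) [[0.4399000108242035, 0.6159999966621399], [0.4562000036239624, 0.478300005197525], [0.6140000224113464, 0.4970000088214874], [0.5978000164031982, 0.6347000002861023]]
[ 280  249   52   91 1601]
((0.2927038073539734, -0.16632787883281708), (0.22372563183307648, 0.1316523551940918), 3.6377463340759277) [[0.1768999993801117, -0.10769999772310257], [0.18520000576972961, -0.23909999430179596], [0.40849998593330383, -0.2249000072479248], [0.4002000093460083, -0.09350000321865082]]
```

View pics/crop.png

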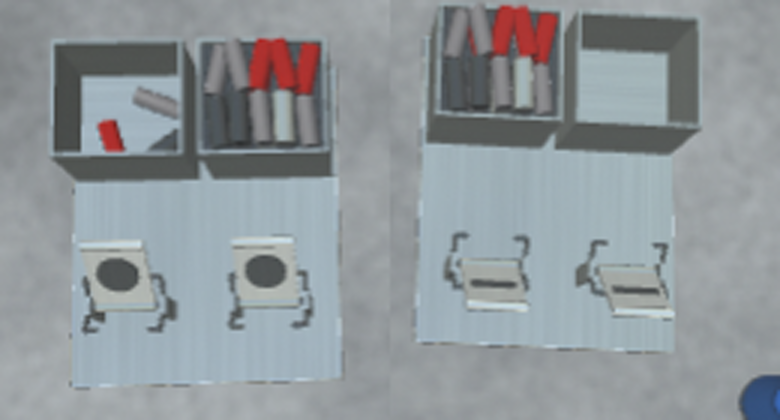

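The crop confirms it. The b1 top edge is at about pixel (147,171) and b2 at (198,170). The a1 top edge is at about (295,192.5) and a2 at (343,194.5).

Run:
```python
from h import *
f=load('top0');hsv=cv2.cvtColor(f['color'],cv2.COLOR_RGB2HSV)
m=((hsv[...,1]>22)&(hsv[...,1]<70)&(hsv[...,0]>90)&(hsv[...,0]<112)&(hsv[...,2]>150)).astype(np.uint8)*255
m=cv2.morphologyEx(m,cv2.MORPH_CLOSE,np.ones((5,5)));m[:90]=0
n,l,st,_=cv2.connectedComponentsWithStats(m)
for i in range(1,n):
    if st[i,4]>1500:
        w=np.array([onz(f,q,.004)[:2] for q in np.argwhere(l==i)[:,::-1]])
        (r)=cv2.minAreaRect(w.astype(np.float32)); b=cv2.boxPoints(r); b=b[np.argsort(b[:,0])]
        fm=b[:2].mean(0);e=b[:2][np.argsort(b[:2,1])];d=e[1]-e[0];yaw=np.arctan2(-d[0],d[1])
        x=np.array([np.cos(yaw),np.sin(yaw)]);y=np.array([-x[1],x[0]]);o=fm+.065*x
        print(st[i],'width',np.hypot(*d).round(4),'yaw',yaw.round(4),'org',o.round(4),'t1 hinge',(o+.06*y).round(4),'t2',(o-.06*y).round(4))
for k,u in dict(b1=(147,171),b2=(198.3,170),a1=(295.2,192.5),a2=(343.3,194.6)).items():print(k,'top',onz(f,u,.104).round(4))
# starter, cell etc are away from paths
```

```text
[ 268  101   87  106 5221] width 0.2362 yaw -0.0245 org [ 0.5891 -0.1831] t1 hinge [ 0.5906 -0.1231] t2 [ 0.5876 -0.2431]
[ 134  112   90  107 5348] width 0.236 yaw 0.0508 org [0.5501 0.175 ] t1 hinge [0.547  0.2349] t2 [0.5531 0.115 ]
b1 top [0.5891 0.2362 0.104 ]
b2 top [0.5945 0.1141 0.104 ]
a1 top [ 0.5444 -0.1222  0.104 ]
a2 top [ 0.5417 -0.2403  0.104 ]
```

```bash
python3 -m jog '[[-1,[50,22,0],-0.1],[-1,[100,45,0],-0.2],[-1,[150,68,0],-0.3],[-1,[200,90,0],-0.423],[-1,[250,112,0],-0.423],[-1,[300,135,0],-0.423],[-1,[350,157,0],-0.423],[-1,[400,180,0],-0.423],[-1,[450,202,0],-0.423],[-1,[480,216,0],-0.423],[-1,[497,224,0],-0.423],[-1,[497,224,0],-0.423],[-1,[497,224,0],-0.423]]' 10
python3 - <<'E'
from station import status
s=status.get_state();print(s['t'],s['eef_pos'],s['ee_rot'],s['width'])
E
```

```text
t: 1.72
eef_pos: [0.6263, 0.2402, 0.2404]
ee_rot: [-3.142, 0.0, 0.052]
force: [-0.6, 0.5, -0.5]
width: 0.0005
gripper_force: 0.0
1.725 [0.62633931 0.24020571 0.24037663] [-3.14156936e+00  4.20213913e-04  5.17013854e-02] 0.00048435994721219807
```

```bash
python3 -m jog '[[-1,[0,0,30],0],[-1,[0,0,60],0],[-1,[0,0,90],0],[-1,[0,0,115],0],[-1,[0,0,136],0],[-1,[0,0,136],0],[-1,[0,0,136],0]]'
python3 -m jog '[[-1,[-6,0,0],0],[-1,[-12,0,0],0],[-1,[-18,0,0],0],[-1,[-24,0,0],0],[-1,[-30,0,0],0],[-1,[-36,0,0],0],[-1,[-42,0,0],0],[-1,[-48,0,0],0],[-1,[-54,0,0],0],[-1,[-60,0,0],0],[-1,[-66,0,0],0],[-1,[-72,0,0],0],[-1,[-78,0,0],0],[-1,[-84,0,0],0],[-1,[-87,0,0],0],[-1,[-87,0,0],0]]'
python3 -m jog '[[-1,[15,0,0],0],[-1,[30,0,0],0],[-1,[30,0,-40],0],[-1,[30,0,-80],0],[-1,[30,0,-100],0],[-1,[30,0,-100],0]]'
```

```text
t: 2.6
eef_pos: [0.6271, 0.2405, 0.1057]
ee_rot: [-3.141, -0.001, 0.052]
force: [-0.1, -0.5, 0.1]
width: 0.0002
gripper_force: 0.0
t: 4.6
eef_pos: [0.5399, 0.2352, 0.1047]
ee_rot: [-3.141, -0.0, 0.051]
force: [0.2, -0.2, 0.1]
width: 0.0007
gripper_force: 0.0
t: 5.35
eef_pos: [0.5717, 0.2371, 0.2063]
ee_rot: [-3.14, -0.003, 0.051]
force: [0.5, 0.0, -0.1]
width: 0.0004
gripper_force: 0.0
```

```bash
python3 -m jog '[[-1,[-10,45,0],0.02],[-1,[-20,90,0],0.04],[-1,[-30,135,0],0.06],[-1,[-40,180,0],0.0755],[-1,[-50,225,0],0.0755],[-1,[-60,270,0],0.0755],[-1,[-70,315,0],0.0755],[-1,[-79,340,0],0.0755],[-1,[-79,354,0],0.0755],[-1,[-79,354,0],0.0755],[-1,[-79,354,0],0.0755]]'
python3 - <<'E'
from station import optics
import cv2
a=optics.grab_frame('top')['color'][60:260,60:430];b=optics.grab_frame('side')['color'][110:360,120:350]
cv2.imwrite('pics/mid.png',cv2.resize(a,None,fx=2,fy=2)[...,::-1]);cv2.imwrite('pics/mids.png',cv2.resize(b,None,fx=2,fy=2)[...,::-1])
E
```

```text
t: 6.72
eef_pos: [0.5095, -0.1205, 0.2041]
ee_rot: [-3.142, 0.001, -0.024]
force: [-0.6, -0.3, 1.3]
width: 0.0004
gripper_force: 0.0
```

View pics/mid.png

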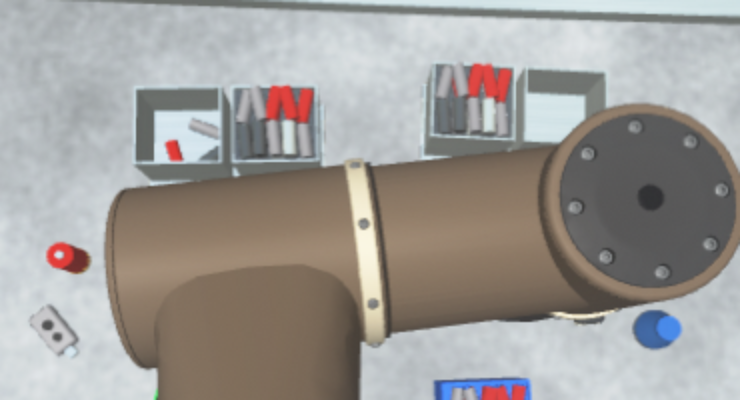

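The top view is blocked by the arm, so I'll check the side view.

View pics/mids.png

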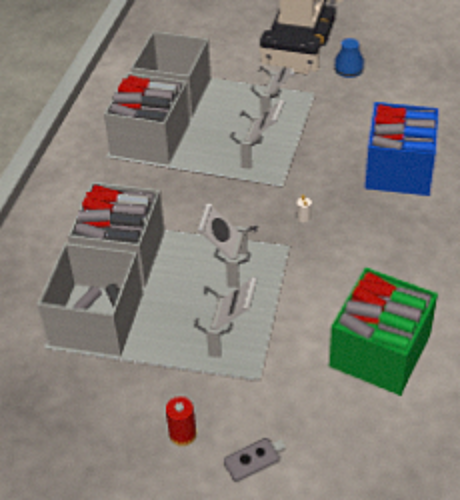

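The side view shows b1 leaning forward at about (240,300), b2 still back, and the loose things undisturbed. The gripper is in front of bay_a, so I'll lower it and push a1 back.

```bash
python3 -m jog '[[-1,[0,0,30],0],[-1,[0,0,60],0],[-1,[0,0,85],0],[-1,[0,0,101],0],[-1,[0,0,101],0],[-1,[0,0,101],0]]'
python3 -m jog '[[-1,[6,0,0],0],[-1,[12,0,0],0],[-1,[18,0,0],0],[-1,[24,0,0],0],[-1,[30,0,0],0],[-1,[36,0,0],0],[-1,[42,0,0],0],[-1,[48,0,0],0],[-1,[54,0,0],0],[-1,[60,0,0],0],[-1,[66,0,0],0],[-1,[72,0,0],0],[-1,[78,0,0],0],[-1,[84,0,0],0],[-1,[87,0,0],0],[-1,[87,0,0],0]]'
python3 -m jog '[[-1,[-15,0,0],0],[-1,[-30,0,0],0],[-1,[-30,0,-40],0],[-1,[-30,0,-80],0],[-1,[-30,0,-120],0],[-1,[-30,0,-140],0],[-1,[-30,-40,-140],0],[-1,[-30,-85,-140],0],[-1,[-30,-130,-140],0],[-1,[-30,-175,-140],0],[-1,[-30,-220,-140],0],[-1,[-30,-265,-140],0],[-1,[-30,-310,-140],0],[-1,[-30,-350,-140],0],[-1,[-30,-395,-140],0],[-1,[-30,-440,-140],0],[-1,[-30,-480,-140],0],[-1,[-30,-500,-140],0],[-1,[-30,-500,-140],0],[-1,[-30,-500,-140],0]]'
python3 - <<'E'
from station import optics
import cv2
a=optics.grab_frame('top')['color'][60:260,60:430];b=optics.grab_frame('side')['color'][110:360,120:350]
cv2.imwrite('pics/end.png',cv2.resize(a,None,fx=2,fy=2)[...,::-1]);cv2.imwrite('pics/ends.png',cv2.resize(b,None,fx=2,fy=2)[...,::-1])
E
```

```text
t: 7.58
eef_pos: [0.5098, -0.1205, 0.1042]
ee_rot: [3.141, -0.001, -0.023]
force: [-0.8, 0.1, -0.3]
width: 0.0001
gripper_force: 0.0
t: 9.57
eef_pos: [0.5962, -0.123, 0.1034]
ee_rot: [-3.142, 0.0, -0.024]
force: [0.3, 0.2, -0.5]
width: 0.0006
gripper_force: 0.0
t: 12.08
eef_pos: [0.578, 0.3766, 0.2437]
ee_rot: [3.141, 0.0, -0.025]
force: [-0.6, -0.0, 0.0]
width: 0.0008
gripper_force: 0.0
```

View pics/ends.png

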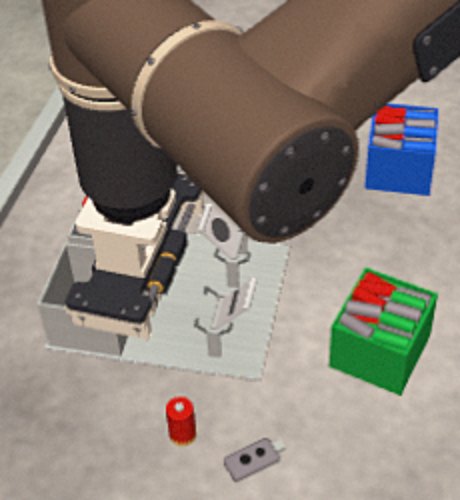

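View pics/end.png

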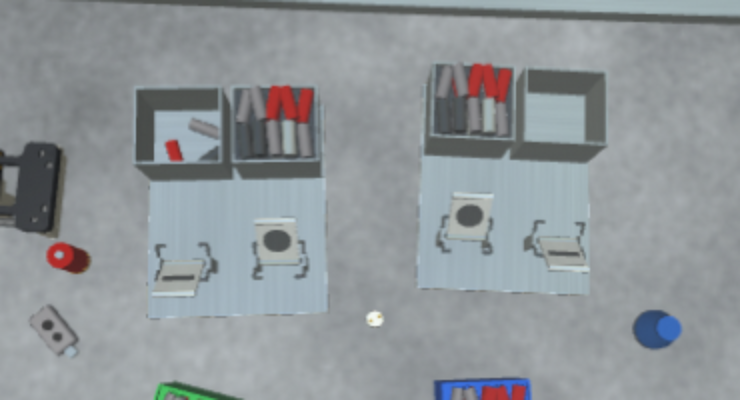

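The top view shows b1 with its bar forward (180,275), b2 with its disc back (277,240), a1 with its disc back (468,215), and a2 with its bar forward (562,250). The loose things are unmoved and the arm is clear.

```bash
python3 -c "
from station import order
print(order.job_done())"
```

```text
the job is handed in; nothing more can be done
None
```

I pushed tag_b1 forward and tag_a1 back, so in the final picture all four tags match their bins and the loose things look unmoved. The job is handed in at about 12 s, but no verdict came back.

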